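# Clear down the silversmith's bench: tools back on their silhouettes

### The job

Clear down the bench: lay the hammer, the cold chisel, the flat-nose pliers and the steel bench block each on the black mat that carries its own yellow silhouette, so that it covers the silhouette and lies the same way round. Set each one down gently, without dropping or slamming it, and leave the pitch bowl and the tin of punches where they stand.

Things in the scene. Friction and masses are not known exactly. Their poses are not given: they have to be found in the camera images.
- hammer: Small cross-peen hammer on its side, ash handle, dark steel head; 184 mm long, 16 mm thick, 0.16 kg. x along the handle to the head, z up. Origin on the underside where to grip: handle 15 mm wide (y), 15 mm high. Head centred 36 mm ahead (+x), 18 mm wide in x, reaching 38 mm to either side (square face +y, wedge peen -y). Butt 132 mm behind. Balances 20 mm ahead of the origin.
- chisel: Cold chisel lying flat: square steel bar painted blue, 12 mm wide, 12 mm high, 130 mm long, with a bare steel cutting end flared to 20 mm, 0.13 kg. x along the bar to the flared end, z up. Origin on the underside, 45 mm from the flared end and 85 mm from the struck end; grip the bar there or up to 20 mm behind.
- pliers: Flat-nose pliers lying flat and closed, one rigid piece: steel jaws and joint, two bowed red grips; 130 mm long, 48 mm over the grips, 10 mm high, 0.10 kg. x towards the jaws, z up. Origin on the underside below the joint, where to grip: 18 mm wide (y) over 22 mm of x. Jaw tips 36 mm ahead, grip ends 99 mm behind.
- block: Steel bench block, a bright square slab 52 x 52 mm and 20 mm high, about 0.42 kg. Origin at the centre of its underside, x and y along its edges, z up; grip it across two opposite sides.
- hammer_mat: Black rubber mat 196 x 100 mm, 4 mm thick, fixed flat, with the yellow silhouette of the hammer printed on it. Origin at the centre of its underside; x along its length, z up. The silhouette's head is towards +x; the tool lies true when its axes are parallel to the mat's and its origin is 40 mm from the mat's origin along +x.
- chisel_mat: Black rubber mat 150 x 70 mm, 4 mm thick, fixed flat, with the yellow silhouette of the chisel printed on it. Origin at the centre of its underside; x along its length, z up. The silhouette's flared end is towards +x; the tool lies true when its axes are parallel to the mat's and its origin is 20 mm from the mat's origin along +x.
- pliers_mat: Black rubber mat 150 x 80 mm, 4 mm thick, fixed flat, with the yellow silhouette of the pliers printed on it. Origin at the centre of its underside; x along its length, z up. The silhouette's jaws end is towards +x; the tool lies true when its axes are parallel to the mat's and its origin is 30 mm from the mat's origin along +x.
- block_mat: Black rubber mat 100 x 84 mm, 4 mm thick, fixed flat, with the yellow silhouette of the bench block (a plain square) printed on it. Origin at the centre of its underside; x along its length, z up. The square is centred on the origin, its edges along x and y; the block may lie on it any of its four ways round.
- pitch_bowl: Bystander: cast-iron pitch bowl on a rubber ring, 112 mm across, 68 mm high, with a bright silver disc on its dark pitch. Origin at the centre of its underside.
- punch_tin: Bystander: green tin 72 mm across and 85 mm high, full of upright steel punches reaching 136 mm above the bench. Origin at the centre of its underside.
Not all that is in view belongs to the job. What is shaped like the block_mat but purple or turquoise is not meant. Several things look just like the hammer: the one meant starts farthest to the robot's left.

How it is judged:
By the outcome, as a careful person would: the job done as asked, in the order asked, and still so for the second after the job is handed in, with the robot touching nothing.
It also fails if it takes over 109 s, if anything falls off the work surface, if the arm or the gripper's body presses on something with over 40 N, if the wrist force passes 120 N, or if a joint passes its speed limit or range.

### The arm

A 6-joint arm with a two-finger parallel gripper is mounted at the origin on the work surface. World frame = base frame: x ahead of the robot, y to its left, z up, the work surface at z = 0. Lengths are in m, angles in rad, forces in N, time in s.
With the tool pointing down it reaches from about 0.375 to 0.9 m from the base axis. Payload 3.1 kg.
Tool frame: the origin (TCP) lies between the finger pads; the fingertips stand 22 mm ahead of it and the grasp point (between the pads) lies 3 mm ahead of it; z points along the fingers, y is the line along which they close (so a half turn about z gives the same grasp; the last joint's range is limited). The gripper opens to 87 mm and grips with 3 to 60 N. Pads are 19 mm wide; open, the fingers measure 117 mm over their backs; the gripper's body (75 mm by 190 mm) begins 51 mm behind the grasp point.
Start: joints at [-1.331, 0.527, 1.433, -0, 1.181, -0.178], TCP at [0.254, -0.571, 0.245] pointing down, gripper open.
Joint ranges: [-3.08, 3.08], [-0.75, 2.2], [0.22, 2.44], [-1.43, 4.57], [0, 2.65], [-2.85, 2.85]. Speed limits (rad/s): [2.79, 2.79, 3.14, 3.14, 3.14, 3.14].

### API

Orientations are given as a unit quaternion [x, y, z, w].
In Python, from rig import get_obs, camera, get_calibration, hand_in, cut_out gives the robot as it stands.
- The arm moves only by the shell command python3 -m inch 'ROWS' [OPENING] [FORCE]. ROWS is JSON, one flat list of numbers, 6 for each row, row after row: the shift along the tool's x, y, z scaled (see below), then the turn, a rotation vector about the tool's x, y, z scaled (see below). A call has 1 to 20 rows; each row is the pose to reach, as a shift and turn from the pose commanded when the call began, along the tool's axes at that moment; what a row does not reach only later rows make up. The controller multiplies each number of a shift by 0.08 m and each number of a turn by 90 degrees. A row lasts 1/12 s, in which the tool goes at most 41.7 mm and 7.16 degrees, less where a joint would pass 70% of its speed; a pose out of reach is approached as far as the arm can. A call with a number of a shift or a turn outside -1 to 1 is refused whole. A call with a gripper value outside its range is refused whole. OPENING is the finger opening in mm, from 0 to 87, set as the call begins (- or left out, the last holds). The fingers move at their own pace and stop on an object; FORCE is the grip in N (left out, the last holds). Time passes only in rows, so rows that repeat a pose let the fingers close. It gives the time, the measured TCP pose, the force, the opening and the grip force at its end, in the units of the state.
- get_obs(): the state, without advancing time (a new reading comes with each control period).
- camera(name): name is "side" or "top" or "wrist"; returns the picture (400x640x3 uint8, red, green, blue); there is no depth.
- get_calibration(name): a dict with "vertical_fov" (degrees; the focal length in pixels is half the picture's height over the tangent of half this angle, whatever the lens; pixels are square), "cx", "cy" (the principal point, pixels), "T" (4x4, takes a point from camera to world coordinates). Camera axes: x right, y down, z forward; pixel columns grow to the right and rows downward; lengths in m; the calibration is good to about 2 mm. The wrist camera is an equidistant fisheye: a pixel r from the principal point sees the ray r / f radians off the axis. A picture is of the moment at which its call begins: read the wrist's pose just before it. get_calibration takes no time and is no camera call; for the wrist camera it gives the pose at the moment of the call.
- hand_in(): hands the job in; it is judged then, once.
Trained networks look in the newest picture that a camera, given by its name, has taken for a name from the list of things; names that differ only in an ending like _2 or _b are one class to them, and where a whole thing is asked for, a point or a joint stands for the part that bears it (a point fixed in the world has none). Each returns a list of dicts, best first, with "conf" (0 to 1); they miss things now and then, are a little off and sometimes report something else, mostly with a low value. They report only what shows in the picture. A call takes as long as a camera call. They do not tell look-alikes from the thing itself.
- cut_out(camera, thing): "region" (400x640 bool, what is visible of it) and "bbox" ([left, top, right, bottom] in pixels, round what is visible of it).
The state is a dict: "time": time; "q": joint angles; "joint_velocities": joint speeds; "joint_torque": joint torques, N m; "position": TCP position; "tool_rot": TCP orientation; "ft_force": force on the tool from outside, world axes, zero at the start; "moment": the same for the moment, N m; "grip_width": finger opening in m; "grip_force": force on a finger pad.
Only numpy, scipy, OpenCV 4.12 (cv2) and the standard library are available. Lean on these libraries where they do the work, as an engineer would, in place of code of your own. Each camera call takes 0.05 s, during which the arm holds its last target. There are 200 camera calls.

## Working session

There is one attempt and no reset: what is moved stays moved. The work goes in short steps, Python scripts to look and compute and a shell command to move; the robot and the scene stay as the last step left them, time stands still between calls to the robot, and variables do not carry over. Pictures are saved under pics/ and viewed, at most 14 in all, crops included, and the job is handed in when it is done.

```bash
ls; mkdir -p pics; python3 - <<'E'
from rig import *
import cv2,numpy as np
for n in ("top","side"):
    c=get_calibration(n);print(n,c["vertical_fov"],c["cx"],c["cy"],np.round(c["T"],3).tolist())
    cv2.imwrite(f"pics/{n}0.png",cv2.cvtColor(camera(n),cv2.COLOR_RGB2BGR))
o=get_obs();print(o)
E
```

```text
pics
top 51.30933631972524 323.0938107356138 199.00913298071586 [[-0.014, -0.994, 0.111, 0.411], [-1.0, 0.014, 0.003, 0.007], [-0.005, -0.111, -0.994, 1.226], [0.0, 0.0, 0.0, 1.0]]
side 45.11248878425664 321.4906589424569 205.02730608988685 [[0.966, -0.16, 0.202, 0.247], [-0.258, -0.61, 0.749, -1.056], [0.004, -0.776, -0.631, 0.932], [0.0, 0.0, 0.0, 1.0]]
{'time': 0.1, 'q': array([-1.33051540e+00,  5.28350892e-01,  1.43376224e+00, -2.43082691e-05,
        1.18140078e+00, -1.78484537e-01]), 'joint_velocities': array([ 0.00294941, -0.00122744, -0.00213843, -0.00112878,  0.00025479,
        0.00016772]), 'joint_torque': array([-6.44320717e-04, -4.40986276e+01, -1.77151108e+01,  6.34589698e-02,
        5.33910154e-02, -4.65954827e-05]), 'position': array([ 0.25402752, -0.57037797,  0.24368695]), 'tool_rot': array([ 9.78157992e-01,  2.07860580e-01, -4.09113892e-05, -9.59821737e-04]), 'ft_force': array([0.34676779, 0.2351202 , 0.36773414]), 'moment': array([0.03138619, 0.02531521, 0.00384716]), 'grip_force': 0.0, 'grip_width': 0.08699343579068859}
```

View pics/top0.png

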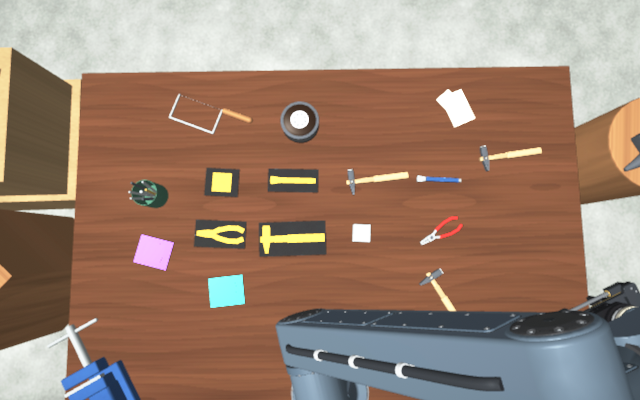

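View pics/side0.png

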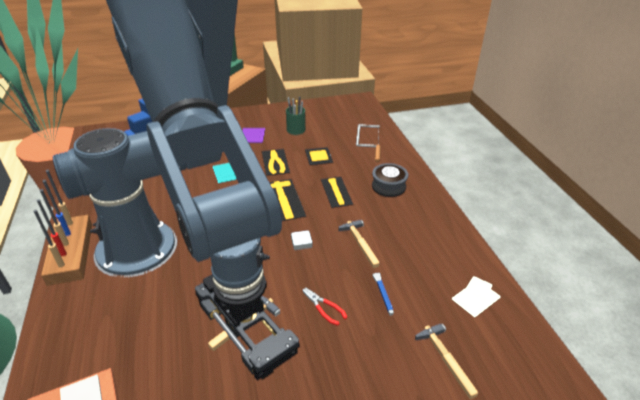

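The three hammer look-alikes are at about (378,180), (512,156) and (438,290) in the top view. Image left is +y, the robot's left, so the one at (378,180) fits. I'll measure everything and check that hammer in a crop.

```bash
cat > h.py <<'E'
import numpy as np,cv2
from rig import *
from scipy.spatial.transform import Rotation as R
def to_world(c,uv,z,fish=False):
    uv=np.atleast_2d(uv).astype(float);f=200/np.tan(np.radians(c["vertical_fov"]/2));T=np.array(c["T"])
    d=(uv-[c["cx"],c["cy"]])/f
    if fish:
        r=np.linalg.norm(d,axis=1);d3=np.c_[d*np.sinc(r/np.pi)[:,None],np.cos(r)]
    else: d3=np.c_[d,np.ones(len(d))]
    w=d3@T[:3,:3].T;s=(z-T[2,3])/w[:,2]
    return (T[:3,3]+w*s[:,None])[:,:2]
def to_px(c,P,fish=False):
    f=200/np.tan(np.radians(c["vertical_fov"]/2));T=np.array(c["T"])
    p=(np.asarray(P)-T[:3,3])@T[:3,:3]
    if fish:
        rho=np.linalg.norm(p[:,:2],axis=1);th=np.arctan2(rho,p[:,2]);k=f*th/np.maximum(rho,1e-9)
        return p[:,:2]*k[:,None]+[c["cx"],c["cy"]]
    return p[:,:2]/p[:,2:]*f+[c["cx"],c["cy"]]
def rect(img,c,x0,x1,y0,y1,z,mm=0.5,fish=True):
    """bird's eye: row down = -x, col right = -y"""
    xs=np.arange(x1,x0,-mm/1e3);ys=np.arange(y1,y0,-mm/1e3);Y,X=np.meshgrid(ys,xs)
    m=to_px(c,np.c_[X.ravel(),Y.ravel(),np.full(X.size,z)],fish).astype(np.float32).reshape(*X.shape,2)
    return cv2.remap(img,m[...,0],m[...,1],cv2.INTER_LINEAR)
def save(n,img,s=1): cv2.imwrite(f"pics/{n}.png",cv2.cvtColor(cv2.resize(img,None,fx=s,fy=s,interpolation=2),cv2.COLOR_RGB2BGR))
E
python3 - <<'E'
from h import *
c=get_calibration("top");im=camera("top")
Z=dict(hammer=.01,chisel=.01,pliers=.008,block=.02,hammer_mat=.004,chisel_mat=.004,pliers_mat=.004,block_mat=.004,pitch_bowl=.06,punch_tin=.085)
for n,z in Z.items():
    for d in cut_out("top",n)[:4]:
        v,u=np.nonzero(d["region"]);w=to_world(c,np.c_[u,v],z)
        (cx,cy),(a,b),t=cv2.minAreaRect(w.astype(np.float32))
        m=w.mean(0);e,V=np.linalg.eigh(np.cov(w.T))
        print(n,round(d["conf"],2),np.round(d["bbox"]),"mean",m.round(3),"rect",round(cx,4),round(cy,4),round(a,3),round(b,3),round(t,1),"ax",round(np.degrees(np.arctan2(V[1,1],V[0,1])),1))
save("ham",im[130:320,330:560],3)
E
```

```text
hammer 0.94 [482. 150. 546. 171.] mean [ 0.669 -0.534] rect 0.6567 -0.5465 0.182 0.072 88.1 ax 97.7
hammer 0.82 [422. 271. 458. 312.] mean [ 0.284 -0.315] rect 0.2715 -0.3083 0.12 0.07 17.2 ax -149.0
hammer 0.6 [345. 167. 412. 192.] mean [ 0.605 -0.142] rect 0.5935 -0.1515 0.182 0.069 87.0 ax 94.4
chisel 0.6 [419. 177. 460. 182.] mean [ 0.6   -0.328] rect 0.6003 -0.3318 0.13 0.015 87.0 ax 86.5
chisel 0.28 [196. 220. 248. 247.] mean [0.446 0.311] rect 0.4463 0.3114 0.154 0.082 86.7 ax 85.9
chisel 0.25 [348. 171. 410. 199.] mean [ 0.604 -0.14 ] rect 0.5917 -0.1514 0.177 0.074 87.9 ax 95.1
pliers 0.6 [345. 168. 409. 192.] mean [ 0.606 -0.147] rect 0.5954 -0.1511 0.178 0.062 86.1 ax 93.1
pliers 0.58 [422. 215. 461. 245.] mean [ 0.443 -0.331] rect 0.4404 -0.3304 0.049 0.13 32.4 ax 116.0
block 0.76 [356. 223. 370. 243.] mean [ 0.444 -0.098] rect 0.4451 -0.0973 0.046 0.046 88.8 ax 59.7
hammer_mat 0.6 [259. 221. 333. 256.] mean [0.432 0.101] rect 0.431 0.1008 0.102 0.198 1.4 ax 90.9
chisel_mat 0.73 [272. 168. 320. 194.] mean [0.603 0.099] rect 0.6022 0.0981 0.152 0.072 89.2 ax 88.1
pliers_mat 0.72 [194. 222. 247. 247.] mean [0.448 0.312] rect 0.447 0.3127 0.149 0.079 89.2 ax 86.7
block_mat 0.86 [210. 278. 248. 308.] mean [0.284 0.293] rect 0.2849 0.293 0.086 0.1 5.7 ax 97.1
block_mat 0.73 [134. 235. 172. 272.] mean [0.397 0.506] rect 0.3976 0.5064 0.099 0.082 74.5 ax 76.7
block_mat 0.65 [204. 166. 245. 195.] mean [0.601 0.31 ] rect 0.6008 0.3102 0.101 0.087 89.2 ax 87.6
pitch_bowl 0.75 [282. 106. 317. 144.] mean [0.764 0.074] rect 0.7635 0.0756 0.107 0.115 89.3 ax -170.4
pitch_bowl 0.59 [260. 218. 328. 257.] mean [0.431 0.098] rect 0.4305 0.0981 0.099 0.187 1.9 ax 91.2
punch_tin 0.91 [126. 179. 172. 209.] mean [0.558 0.492] rect 0.5571 0.4913 0.106 0.069 71.4 ax 76.0
```

View pics/ham.png

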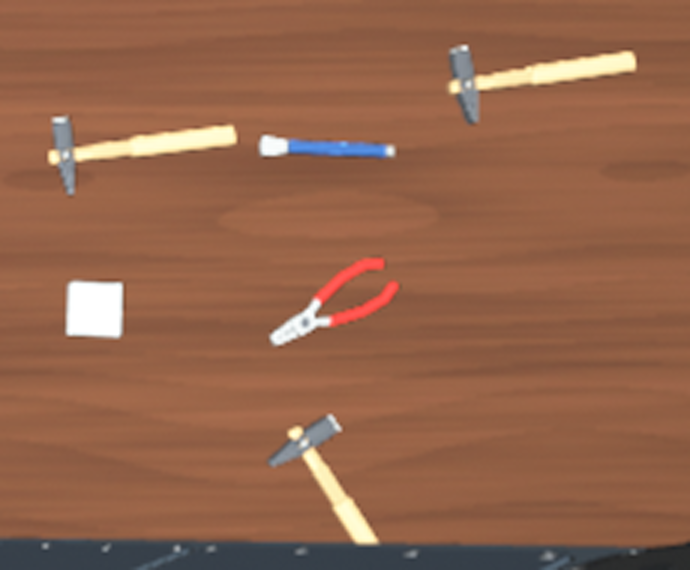

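Three hammer look-alikes at top-view pixels (378,180), (512,156) and (438,290). The crop confirms the one at (378,180) is farthest left (+y), so that is the hammer. The purple (153,252) and turquoise (226,291) mats are decoys. The real block mat is black, at (222,182).

Next I square the tool to the world axes and go over the hammer.

```bash
python3 -m inch '[1,-0.56,0,0,0,-0.733,1,-0.56,0,0,0,-0.733,1,-0.56,0,0,0,-0.733,1,-0.56,0,0,0,-0.733,1,-0.56,0,0,0,-0.733,1,-0.56,0,0,0,-0.733,1,-0.56,0,0,0,-0.733,1,-0.56,0,0,0,-0.733,1,-0.56,0,0,0,-0.733,1,-0.56,0,0,0,-0.733,1,-0.56,0,0,0,-0.733]'
python3 -m inch '[0.96,0.72,0,0,0,0,0.96,0.72,0,0,0,0,0.96,0.72,0,0,0,0]'
python3 -m inch '[0.96,0.72,0,0,0,0,0.96,0.72,0,0,0,0,0.96,0.72,0,0,0,0]'
python3 -m inch '[0.96,0.72,0,0,0,0,0.96,0.72,0,0,0,0,0.96,0.72,0,0,0,0]'
python3 -m inch '[0.96,0.72,0,0,0,0,0.96,0.72,0,0,0,0,0.96,0.72,0,0,0,0,0.96,0.72,0,0,0,0,0.96,0.72,0,0,0,0]'
python3 - <<'E'
from h import *
o=get_obs();print(o["time"],o["position"],R.from_quat(o["tool_rot"]).as_matrix().round(3).tolist())
c=get_calibration("wrist");print(c["vertical_fov"],np.round(c["T"],3).tolist());im=camera("wrist");save("w1",im)
E
```

```text
time: 1.57
position: [0.3091, -0.4975, 0.2446]
tool_rot: [0.707, 0.707, -0.0, 0.0]
ft_force: [-0.1, 0.8, 0.3]
grip_width: 0.087
grip_force: 0.0
time: 1.82
position: [0.3684, -0.4163, 0.2443]
tool_rot: [0.707, 0.707, 0.002, -0.001]
ft_force: [0.2, 0.8, -0.3]
grip_width: 0.0871
grip_force: 0.0
time: 2.07
position: [0.4263, -0.3396, 0.2446]
tool_rot: [0.707, 0.708, 0.001, -0.001]
ft_force: [-0.4, -0.7, -0.0]
grip_width: 0.0869
grip_force: 0.0
time: 2.32
position: [0.4841, -0.2634, 0.2447]
tool_rot: [0.706, 0.708, 0.001, -0.0]
ft_force: [-0.6, -0.2, -0.6]
grip_width: 0.0868
grip_force: 0.0
time: 2.73
position: [0.5396, -0.1905, 0.2445]
tool_rot: [0.707, 0.708, -0.001, 0.0]
ft_force: [-0.0, -0.3, -0.3]
grip_width: 0.0872
grip_force: 0.0
2.7333 [ 0.53964285 -0.19050344  0.24446234] [[-0.001, 1.0, -0.001], [1.0, 0.001, -0.001], [-0.001, -0.001, -1.0]]
65.70646984690485 [[1.0, 0.002, -0.0, 0.54], [0.002, -0.969, -0.249, -0.124], [-0.001, 0.249, -0.969, 0.384], [0.0, 0.0, 0.0, 1.0]]
```

View pics/w1.png

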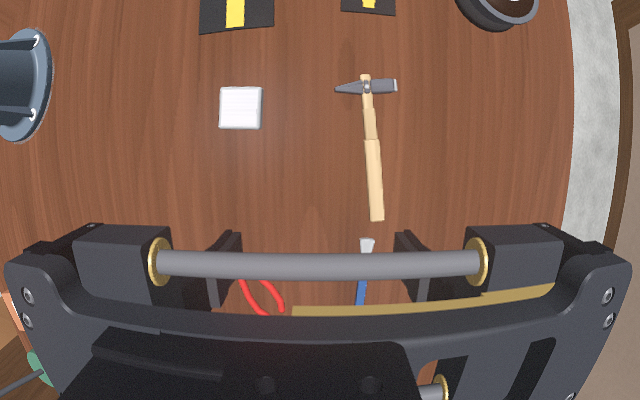

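The wrist view shows the hammer handle running from (377,215) to its head at (366,86), with the block at (240,107) and the mats at the top edge. I'll measure the hammer from this picture.

```bash
cat >> h.py <<'E'
def pts(cam,thing,z,near=None,k=5):
    c=get_calibration(cam);camera(cam);best=None
    for d in cut_out(cam,thing)[:k]:
        v,u=np.nonzero(d["region"]);w=to_world(c,np.c_[u,v],z,cam=="wrist");e=0 if near is None else np.linalg.norm(w.mean(0)-near)
        if best is None or e<best[0]-.03: best=(e,w,d)
    return best[1],best[2]
def axis_fit(w,ang,lo,hi):
    """centreline of points whose coordinate along ang (from far end=min) lies in [lo,hi]; returns dir angle, point fn"""
    for _ in range(4):
        a=np.array([np.cos(ang),np.sin(ang)]);b=np.array([-a[1],a[0]]);s=w@a;t=w@b;s0=np.percentile(s,.3);s1=np.percentile(s,99.7)
        m=(s>s0+lo)&(s<s0+hi);k=np.polyfit(s[m],t[m],1);ang+=np.arctan(k[0])
    a=np.array([np.cos(ang),np.sin(ang)]);b=np.array([-a[1],a[0]]);s=w@a;t=w@b;m=(s>s0+lo)&(s<s0+hi)
    return ang,np.percentile(s,.3),np.percentile(s,99.7),t[m].mean(),np.ptp(np.percentile(t,[1,99])),a,b
E
python3 - <<'E'
from h import *
w,d=pts("wrist","hammer",.010,np.array([.6,-.14]));print(d["conf"],d["bbox"])
ang,s0,s1,t,wd,a,b=axis_fit(w,np.radians(97),.02,.12)
print("ang",np.degrees(ang),"len",s1-s0,"wid",wd,"origin from butt",a*(s0+.132)+b*t,"from tip",a*(s1-.052)+b*t)
s=w@a;tt=w@b-t
for x in np.arange(-.052,.14,.02)[:3]: pass
m=s>s1-.034;m2=abs(tt)>.02;print("head x centre",np.mean(s[m2])-s0,"t range",tt.min(),tt.max())
E
```

```text
0.68 [334.7, 72.7, 397.4, 219.5]
ang 96.33830646300191 len 0.1825595930241924 wid 0.06850890274366628 origin from butt [ 0.60039931 -0.11036264] from tip [ 0.60055833 -0.11179424]
head x centre 0.16740587833811613 t range -0.038963731055839834 0.03813978082466052
```

```bash
python3 -m inch '[0.99,0.76,1,0,0,-0.07,0.99,0.76,1,0,0,-0.07,0.99,0.76,1,0,0,-0.07,0.99,0.76,1,0,0,-0.07,0.99,0.76,1,0,0,-0.07]' 60 | head -2
python3 -m inch '[0,0,1,0,0,0,0,0,1,0,0,0,0,0,1,0,0,0,0,0,1,0,0,0]'
python3 - <<'E'
from h import *
o=get_obs();p=o["position"];M=R.from_quat(o["tool_rot"]).as_matrix();print(M.round(3).tolist())
print("rem units",(M.T@(np.array([.6005,-.111,.026])-p)/.08).round(3))
E
```

```text
time: 3.3
position: [0.5995, -0.1109, 0.1624]
time: 3.63
position: [0.5986, -0.1126, 0.0836]
tool_rot: [0.668, 0.744, -0.001, -0.002]
ft_force: [0.9, 1.1, 0.7]
grip_width: 0.06
grip_force: 0.0
[[-0.107, 0.994, -0.004], [0.994, 0.107, 0.001], [0.002, -0.004, -1.0]]
rem units [0.016 0.029 0.72 ]
```

```bash
python3 -m inch '[0.016,0.025,0.4,0,0,0,0.016,0.025,0.55,0,0,0,0.016,0.025,0.65,0,0,0,0.016,0.025,0.72,0,0,0,0.016,0.025,0.72,0,0,0,0.016,0.025,0.72,0,0,0]'
python3 -m inch '[0,0,0,0,0,0,0,0,0,0,0,0,0,0,0,0,0,0,0,0,0,0,0,0,0,0,0,0,0,0,0,0,0,0,0,0]' 5 35
python3 -m inch '[0,0,-0.1,0,0,0,0,0,-0.3,0,0,0,0,0,-0.6,0,0,0,0,0,-0.8,0,0,0,0,0,-0.8,0,0,0,0,0,-0.8,0,0,0]'
python3 - <<'E'
from h import *
M=R.from_quat(get_obs()["tool_rot"]).as_matrix();print(M.round(3).tolist())
save("w2",camera("wrist"))
E
```

```text
time: 4.13
position: [0.6029, -0.1101, 0.0282]
tool_rot: [0.667, 0.745, 0.0, 0.001]
ft_force: [0.2, -0.9, 0.7]
grip_width: 0.0602
grip_force: 0.0
time: 4.63
position: [0.6024, -0.1097, 0.027]
tool_rot: [0.667, 0.745, 0.0, 0.0]
ft_force: [-0.3, 0.3, 0.9]
grip_width: 0.0283
grip_force: 0.0
time: 5.13
position: [0.603, -0.11, 0.0922]
tool_rot: [0.667, 0.745, 0.0, 0.001]
ft_force: [0.1, -0.6, -0.3]
grip_width: 0.0056
grip_force: 0.0
[[-0.109, 0.994, 0.003], [0.994, 0.109, -0.001], [-0.001, 0.002, -1.0]]
```

View pics/w2.png

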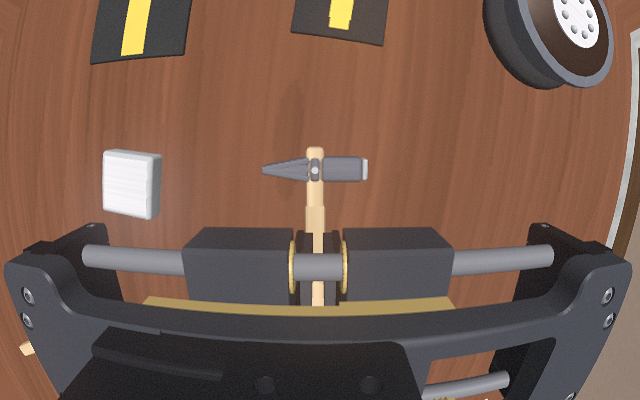

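The fingers were still closing at 28 mm when I lifted, so they missed the handle. The hammer is still centred between the pads (handle at u≈316). I'll reopen, go back down and give the fingers longer to close.

```bash
python3 -m inch '[0,0,0,0,0,0,0,0,0,0,0,0,0,0,0,0,0,0,0,0,0,0,0,0,0,0,0,0,0,0,0,0,0,0,0,0,0,0,0,0,0,0,0,0,0,0,0,0]' 45
python3 -m inch '[0,0,0.4,0,0,0,0,0,0.65,0,0,0,0,0,0.8,0,0,0,0,0,0.82,0,0,0,0,0,0.82,0,0,0]'|head -2
python3 -m inch '[0,0,0,0,0,0,0,0,0,0,0,0,0,0,0,0,0,0,0,0,0,0,0,0,0,0,0,0,0,0,0,0,0,0,0,0,0,0,0,0,0,0,0,0,0,0,0,0,0,0,0,0,0,0,0,0,0,0,0,0]' 5 35
python3 - <<'E'
from h import *
c=get_calibration("top");camera("top")
for n,near in (("hammer_mat",(.43,.1)),("chisel_mat",(.6,.1)),("pliers_mat",(.447,.31)),("block_mat",(.6,.31))):
    w,d=pts("top",n,.004,np.array(near));(x,y),(a,b),t=cv2.minAreaRect(w.astype(np.float32));print(n,x,y,a,b,t)
E
```

```text
time: 5.85
position: [0.6023, -0.1098, 0.0909]
tool_rot: [0.667, 0.745, 0.0, -0.0]
ft_force: [0.6, -0.4, -0.1]
grip_width: 0.0432
grip_force: 0.0
time: 6.27
position: [0.602, -0.1096, 0.0247]
time: 7.1
position: [0.6024, -0.1098, 0.0259]
tool_rot: [0.667, 0.745, 0.0, 0.0]
ft_force: [-0.9, -0.2, 5.3]
grip_width: 0.0143
grip_force: 35.0
hammer_mat 0.39940470457077026 0.02763589844107628 0.04077452793717384 0.02602459490299225 89.22998809814453Traceback (most recent call last):
  File "<stdin>", line 4, in <module>
  File "h.py", line 30, in pts
    return best[1],best[2]
           ~~~~^^^
TypeError: 'NoneType' object is not subscriptable
```

```bash
python3 -m inch '[0,0,-0.1,0,0,0,0,0,-0.4,0,0,0,0,0,-0.8,0,0,0,0,0,-1,0,0,0,0,0,-1,0,0,0]'
python3 -m inch '[0.4,-0.4,-0.4,0,0,0.06,0.8,-0.8,-0.7,0,0,0.06,0.9,-1,-1,0,0,0.06,0.9,-1,-1,0,0,0.06,0.9,-1,-1,0,0,0.06]'|head -2
python3 -m inch '[0.4,-0.4,0,0,0,0,0.7,-0.8,0,0,0,0,0.7,-1,0,0,0,0,0.7,-1,0,0,0,0,0.7,-1,0,0,0,0]'
python3 - <<'E'
from h import *
o=get_obs();p=o["position"];M=R.from_quat(o["tool_rot"]).as_matrix();print(p,M.round(3).tolist())
c=get_calibration("wrist");im=camera("wrist")
save("w3",im)
for n in ("hammer_mat","chisel_mat","pliers_mat","block_mat"):
    for d in cut_out("wrist",n)[:2]:
        v,u=np.nonzero(d["region"]);w=to_world(c,np.c_[u,v],.004,True);(x,y),(a,b),t=cv2.minAreaRect(w.astype(np.float32));print(n,round(d["conf"],2),np.round(d["bbox"]),np.round([x,y,a,b,t],4))
E
```

```text
time: 7.77
position: [0.605, -0.1106, 0.1091]
tool_rot: [0.667, 0.745, 0.002, 0.004]
ft_force: [0.6, -0.3, -1.1]
grip_width: 0.0148
grip_force: 35.0
time: 8.18
position: [0.5132, -0.0455, 0.1862]
time: 8.6
position: [0.4345, 0.0076, 0.1844]
tool_rot: [0.702, 0.712, -0.0, 0.0]
ft_force: [0.7, -0.3, -2.2]
grip_width: 0.0143
grip_force: 35.0
[0.43454879 0.00757057 0.18443764] [[-0.015, 1.0, -0.0], [1.0, 0.015, -0.0], [-0.0, -0.0, -1.0]]
hammer_mat 0.59 [267.  11. 366. 173.] [0.4327 0.113  0.1007 0.1729 0.9613]
chisel_mat 0.62 [439.  45. 504. 178.] [6.03600e-01 9.96000e-02 1.50300e-01 7.19000e-02 8.77138e+01]
```

View pics/w3.png

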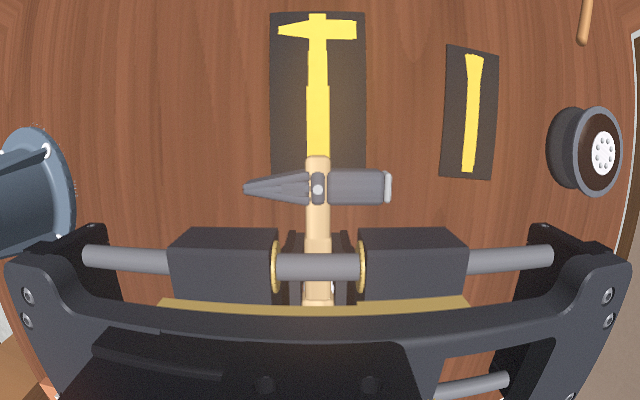

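The hammer is held straight. The silhouette's square face points the same way as the hammer's, and the mat's far edge is at about y=0.1995. That agrees with the top view, so the centre is (0.432,0.101).

```bash
python3 -m inch '[0.42,0,0.1,0,0,0,0.84,0,0.3,0,0,0,0.84,0,0.5,0,0,0,0.84,0,0.5,0,0,0]'|head -2
python3 -m inch '[0.42,-0.01,0.1,0,0,0,0.84,-0.01,0.4,0,0,0,0.84,-0.01,0.7,0,0,0,0.84,-0.01,0.7,0,0,0,0.84,-0.01,0.7,0,0,0]'
python3 - <<'E'
from h import *
o=get_obs();p=o["position"];M=R.from_quat(o["tool_rot"]).as_matrix();print(M.round(3).tolist())
print("rem units",(M.T@(np.array([.4315,.142,.030])-p)/.08).round(3))
E
```

```text
time: 9.18
position: [0.4322, 0.0762, 0.1433]
time: 9.6
position: [0.4314, 0.1417, 0.0889]
tool_rot: [0.702, 0.712, -0.001, -0.001]
ft_force: [-0.3, -0.7, -1.5]
grip_width: 0.0145
grip_force: 35.0
[[-0.015, 1.0, -0.002], [1.0, 0.015, -0.0], [-0.0, -0.002, -1.0]]
rem units [0.004 0.003 0.737]
```

```bash
python3 -m inch '[0,0,0.25,0,0,0,0,0,0.45,0,0,0,0,0,0.55,0,0,0,0,0,0.62,0,0,0,0,0,0.66,0,0,0,0,0,0.69,0,0,0,0,0,0.71,0,0,0,0,0,0.73,0,0,0,0,0,0.73,0,0,0,0,0,0.73,0,0,0]'
python3 -m inch '[0,0,0,0,0,0,0,0,0,0,0,0,0,0,0,0,0,0,0,0,0,0,0,0,0,0,0,0,0,0,0,0,0,0,0,0]' 45|head -2
```

```text
time: 10.43
position: [0.4314, 0.1423, 0.0312]
tool_rot: [0.702, 0.712, 0.0, 0.0]
ft_force: [-0.8, 0.6, -2.8]
grip_width: 0.0145
grip_force: 35.0
time: 10.93
position: [0.4313, 0.1422, 0.031]
```

```bash
python3 -m inch '[0,0,-0.4,0,0,0,0,0,-0.8,0,0,0,0,0,-1,0,0,0]'|head -2
python3 -m inch '[-0.4,0,-0.5,0,0,0,-0.7,0.2,-1,0,0,0,-0.9,0.2,-1,0,0,0,-0.9,0.2,-1,0,0,0]'|head -2
python3 -m inch '[-0.5,0,-0.4,0,0,0,-0.9,0.2,-0.7,0,0,0,-0.9,0.2,-0.7,0,0,0]'|head -2
python3 -m inch '[-0.5,0.1,0,0,0,0,-1,0.2,0,0,0,0,-1,0.2,0,0,0,0]'|head -2
python3 -m inch '[-0.5,0.1,0,0,0,0,-1,0.2,0,0,0,0,-1,0.2,0,0,0,0]'|head -2
python3 -m inch '[-0.5,0.1,0,0,0,0,-1,0.2,0,0,0,0,-1,0.2,0,0,0,0]'|head -2
python3 -m inch '[-0.5,0.1,0,0,0,0,-1,0.2,0,0,0,0,-1,0.2,0,0,0,0]'|head -2
python3 -m inch '[-0.5,0.2,0,0,0,0,-1,0.4,0,0,0,0,-1,0.5,0,0,0,0,-1,0.5,0,0,0,0,-1,0.5,0,0,0,0]'|head -2
python3 - <<'E'
from h import *
o=get_obs();p=o["position"];print(p)
for n,near,z in (("chisel",(.6,-.33),.009),("pliers",(.44,-.33),.008)):
    w,d=pts("wrist",n,z,np.array(near));print(n,d["conf"],d["bbox"])
    np.save(n,w)
    ang,s0,s1,t,wd,a,b=axis_fit(w,np.radians(87 if n=="chisel" else 117),.005 if n=="chisel" else .0,.1 if n=="chisel" else .2)
    print(np.degrees(ang),s1-s0,wd,a*(s1-(.045 if n=="chisel" else .036))+b*t)
save("w4",camera("wrist"))
E
```

```text
time: 11.18
position: [0.4318, 0.1423, 0.1128]
time: 11.52
position: [0.4526, 0.0673, 0.1946]
time: 11.77
position: [0.4688, -0.0046, 0.2497]
time: 12.02
position: [0.4853, -0.0868, 0.2468]
time: 12.27
position: [0.5024, -0.1668, 0.2464]
time: 12.52
position: [0.5193, -0.2469, 0.2462]
time: 12.77
position: [0.5361, -0.3268, 0.2459]
time: 13.18
position: [0.5751, -0.398, 0.2451]
[ 0.57513075 -0.3980454   0.24509233]Traceback (most recent call last):
  File "<stdin>", line 4, in <module>
  File "h.py", line 30, in pts
    return best[1],best[2]
           ~~~~^^^
TypeError: 'NoneType' object is not subscriptable
```

```bash
python3 - <<'E'
from h import *
c=get_calibration("wrist");im=camera("wrist");np.save("im4",im);save("w4",im)
for n,z in (("chisel",.009),("pliers",.008)):
    for d in cut_out("wrist",n)[:3]:
        v,u=np.nonzero(d["region"]);w=to_world(c,np.c_[u,v],z,True);print(n,d["conf"],np.round(d["bbox"]),w.mean(0));
hsv=cv2.cvtColor(im,cv2.COLOR_RGB2HSV)
m=cv2.inRange(hsv,(100,120,40),(125,255,255));m[:, :200]=0
v,u=np.nonzero(m);w=to_world(c,np.c_[u,v],.010,True);k=np.linalg.norm(w-[.6,-.33],axis=1)<.1;w=w[k];print(len(w))
ang,s0,s1,t,wd,a,b=axis_fit(w,np.radians(87),.0,.2);print("blue",np.degrees(ang),s1-s0,wd,a*s0+b*t,a*s1+b*t)
E
```

```text
chisel 0.71 [334.  80. 353. 179.] [ 0.60138939 -0.32708074]
pliers 0.73 [190.  80. 253. 177.] [ 0.4499674  -0.33546024]
684
blue 86.65814314042562 0.09351512067903733 0.010549884177750046 [ 0.59746809 -0.38850932] [ 0.6029194  -0.29515322]
```

View pics/w4.png

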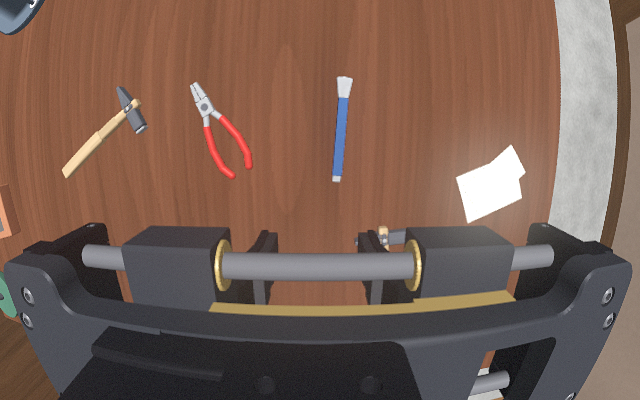

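The wrist view shows the chisel from (344,78), flared end up, to (337,181). The pliers run from jaws (196,86) to grips (240,175). I'll fit both now.

```bash
python3 - <<'E'
from h import *
o=get_obs();p=o["position"];M=R.from_quat(o["tool_rot"]).as_matrix()
w,d=pts("wrist","chisel",.010)
ang,s0,s1,t,wd,a,b=axis_fit(w,np.radians(87),.005,.1);og=a*(s1-.045)+b*t
print("chisel",np.degrees(ang),s1-s0,wd,og,a*(s0+.085)+b*t)
print("rem",(M.T@np.r_[og-p[:2],.026-p[2]]/.08).round(3))
w,d=pts("wrist","pliers",.009)
ang,s0,s1,t,wd,a,b=axis_fit(w,np.radians(117),.0,.2);print("pliers PCA",np.degrees(ang),s1-s0,wd,a*(s1-.036)+b*t)
j=w[w@a>s1-.05];print(np.degrees(axis_fit(j,ang,0,.1)[0]),"slice means",[(k,((w@b)[(w@a<s1-k)&(w@a>s1-k-.01)].mean()-t).round(4)) for k in (0,.01,.02,.03,.04)])
E
```

```text
chisel 86.17129797765205 0.12792510088104067 0.01471239350300868 [ 0.60189134 -0.31428614] [ 0.60202989 -0.31221587]
rem [1.041 0.353 2.764]
pliers PCA 119.550162834102 0.13299202377970315 0.047211584864963796 [ 0.43226854 -0.3030938 ]
117.99404833462108 slice means [(0, np.float64(-0.0005)), (0.01, np.float64(-0.0002)), (0.02, np.float64(0.0004)), (0.03, np.float64(0.0005)), (0.04, np.float64(0.0006))]
```

```bash
python3 -m inch '[0.4,0.2,0.5,0,0,0.05,0.86,0.34,1,0,0,0.05,0.86,0.34,1,0,0,0.05,0.86,0.34,1,0,0,0.05,0.86,0.34,1,0,0,0.05]'|head -2
python3 -m inch '[0,0,0.5,0,0,0,0,0,0.9,0,0,0,0,0,1,0,0,0,0,0,1,0,0,0]'
python3 - <<'E'
from h import *
o=get_obs();p=o["position"];M=R.from_quat(o["tool_rot"]).as_matrix();print(M.round(3).tolist())
print("rem units",(M.T@(np.array([.601,-.3285,.025])-p)/.08).round(3))
E
```

```text
time: 14.05
position: [0.6014, -0.3293, 0.1659]
time: 14.38
position: [0.6004, -0.3312, 0.0855]
tool_rot: [0.73, 0.684, -0.0, -0.002]
ft_force: [1.1, 1.2, -0.6]
grip_width: 0.045
grip_force: 0.0
[[0.065, 0.998, -0.003], [0.998, -0.065, 0.002], [0.002, -0.003, -1.0]]
rem units [0.033 0.007 0.757]
```

```bash
python3 -m inch '[0.015,0,0.4,0,0,0,0.015,0,0.6,0,0,0,0.015,0,0.7,0,0,0,0.015,0,0.75,0,0,0,0.015,0,0.75,0,0,0]'|head -2
python3 -m inch '[0,0,0,0,0,0,0,0,0,0,0,0,0,0,0,0,0,0,0,0,0,0,0,0,0,0,0,0,0,0,0,0,0,0,0,0,0,0,0,0,0,0,0,0,0,0,0,0,0,0,0,0,0,0,0,0,0,0,0,0]' 5 35
python3 -m inch '[0,0,-0.1,0,0,0,0,0,-0.4,0,0,0,0,0,-0.8,0,0,0,0,0,-1,0,0,0,0,0,-1,0,0,0]'
```

```text
time: 14.8
position: [0.6025, -0.3304, 0.0282]
time: 15.63
position: [0.6018, -0.3293, 0.0272]
tool_rot: [0.729, 0.684, 0.0, 0.0]
ft_force: [-0.8, 0.6, 2.7]
grip_width: 0.0112
grip_force: 35.0
time: 16.05
position: [0.6042, -0.3311, 0.1116]
tool_rot: [0.729, 0.684, 0.001, 0.004]
ft_force: [0.9, -0.1, -1.0]
grip_width: 0.0112
grip_force: 35.0
```

```bash
python3 -m inch '[0.4,-0.03,-0.4,0,0,-0.021,0.8,-0.05,-0.8,0,0,-0.021,1,-0.07,-1,0,0,-0.021,1,-0.07,-1,0,0,-0.021]'|head -2
python3 -m inch '[0.5,-0.01,0,0,0,0,1,-0.03,0,0,0,0,1,-0.03,0,0,0,0]'|head -2
python3 -m inch '[0.5,-0.01,0,0,0,0,1,-0.03,0,0,0,0,1,-0.03,0,0,0,0]'|head -2
python3 -m inch '[0.5,-0.01,0,0,0,0,0.9,-0.03,0,0,0,0,0.9,-0.03,0,0,0,0,0.9,-0.03,0,0,0,0,0.9,-0.03,0,0,0,0]'|head -2
cat > mats.py <<'E'
from h import *
import sys
o=get_obs();p=o["position"];M=R.from_quat(o["tool_rot"]).as_matrix();print(p,"tool x",np.degrees(np.arctan2(M[1,0],M[0,0])))
c=get_calibration("wrist");camera("wrist")
for n,near in (("hammer_mat",(.43,.1)),("chisel_mat",(.603,.099)),("pliers_mat",(.447,.312)),("block_mat",(.601,.31))):
    for d in cut_out("wrist",n)[:4]:
        v,u=np.nonzero(d["region"]);w=to_world(c,np.c_[u,v],.004,True)
        if np.linalg.norm(w.mean(0)-near)>.06: continue
        (x,y),(a,b),t=cv2.minAreaRect(w.astype(np.float32));e,V=np.linalg.eigh(np.cov(w.T));print(n,round(d["conf"],2),np.round(d["bbox"]),np.round([x,y,a,b,t],4),"pca",round(np.degrees(np.arctan2(V[1,1],V[0,1]))%180,1))
E
python3 mats.py
```

```text
time: 16.38
position: [0.6025, -0.2453, 0.1903]
time: 16.63
position: [0.5987, -0.1617, 0.1848]
time: 16.88
position: [0.5988, -0.0822, 0.1848]
time: 17.3
position: [0.6008, -0.0175, 0.1858]
[ 0.6007819  -0.01749572  0.18580107] tool x 88.29372102365528
hammer_mat 0.69 [127.   2. 212. 177.] [0.4344 0.1015 0.1008 0.1949 1.3492] pca 91.1
chisel_mat 0.61 [285.  11. 358. 150.] [6.05400e-01 9.91000e-02 1.49800e-01 7.13000e-02 8.80532e+01] pca 88.4
```

```bash
python3 -m inch '[0.4,0,0.2,0,0,0,0.75,0,0.5,0,0,0,0.75,0,0.6,0,0,0,0.75,0,0.6,0,0,0]'|head -2
python3 -m inch '[0.4,0,0.2,0,0,0,0.75,0,0.5,0,0,0,0.75,0,0.7,0,0,0,0.75,0,0.7,0,0,0,0.75,0,0.7,0,0,0]'|head -2
python3 - <<'E'
from h import *
o=get_obs();p=o["position"];M=R.from_quat(o["tool_rot"]).as_matrix();print(M.round(3).tolist())
print("rem units",(M.T@(np.array([.6042,.103,.031])-p)/.08).round(3))
c=get_calibration("wrist");im=camera("wrist");save("w5",rect(im,c,.54,.67,.06,.2,.004),2)
E
```

```text
time: 17.88
position: [0.6009, 0.0438, 0.1365]
time: 18.3
position: [0.605, 0.1019, 0.0829]
[[0.031, 1.0, -0.001], [1.0, -0.031, -0.001], [-0.001, -0.001, -1.0]]
rem units [ 0.014 -0.01   0.649]
```

View pics/w5.png

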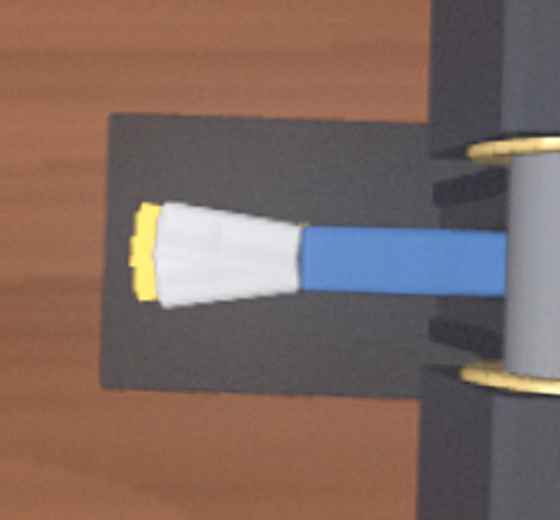

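The rectified view shows the chisel (white flare tip, rows 202–307) inside the silhouette (rows 203–300). After parallax correction it sits about 1 mm off in x. I'll nudge +0.7 mm and lower gently.

```bash
python3 -m inch '[0.014,0.008,0.25,0,0,0,0.014,0.008,0.42,0,0,0,0.014,0.008,0.52,0,0,0,0.014,0.008,0.58,0,0,0,0.014,0.008,0.61,0,0,0,0.014,0.008,0.63,0,0,0,0.014,0.008,0.64,0,0,0,0.014,0.008,0.65,0,0,0,0.014,0.008,0.65,0,0,0,0.014,0.008,0.65,0,0,0]'|head -4
```

```text
time: 19.18
position: [0.6056, 0.1042, 0.0313]
tool_rot: [0.718, 0.696, 0.0, 0.0]
ft_force: [0.2, -0.0, -0.4]
```

```bash
python3 -m inch '[0,0,0.01,0,0,0,0,0,0.01,0,0,0,0,0,0.01,0,0,0]'|head -4
```

```text
time: 19.43
position: [0.6057, 0.1042, 0.0312]
tool_rot: [0.718, 0.696, 0.0, 0.0]
ft_force: [-1.6, 0.2, 5.0]
```

```bash
python3 -m inch '[0,0,0,0,0,0,0,0,0,0,0,0,0,0,0,0,0,0,0,0,0,0,0,0,0,0,0,0,0,0]' 45|tail -2
python3 -m inch '[0,0,-0.4,0,0,0,0,0,-0.8,0,0,0,0,0,-1,0,0,0]'|head -2
python3 -m inch '[-0.4,-0.15,-0.4,0,0,0,-0.8,-0.34,-0.8,0,0,0,-0.85,-0.34,-1,0,0,0,-0.85,-0.34,-1,0,0,0]'|head -2
python3 -m inch '[-0.45,-0.17,0,0,0,0,-0.86,-0.336,0,0,0,0,-0.86,-0.336,0,0,0,0]'|head -2
python3 -m inch '[-0.45,-0.17,0,0,0,0,-0.86,-0.336,0,0,0,0,-0.86,-0.336,0,0,0,0]'|head -2
python3 -m inch '[-0.45,-0.17,0,0,0,0,-0.86,-0.336,0,0,0,0,-0.86,-0.336,0,0,0,0]'|head -2
python3 -m inch '[-0.45,-0.17,0,0,0,0,-0.86,-0.336,0,0,0,0,-0.86,-0.336,0,0,0,0]'|head -2
python3 -m inch '[-0.45,-0.17,0,0,0,-0.08,-0.86,-0.336,0,0,0,-0.16,-0.86,-0.336,0,0,0,-0.24,-0.86,-0.336,0,0,0,-0.32,-0.86,-0.336,0,0,0,-0.341,-0.86,-0.336,0,0,0,-0.341,-0.86,-0.336,0,0,0,-0.341]'
python3 - <<'E'
from h import *
o=get_obs();p=o["position"];M=R.from_quat(o["tool_rot"]).as_matrix();print(p,"tool x",np.degrees(np.arctan2(M[1,0],M[0,0])))
c=get_calibration("wrist");im=camera("wrist");save("w6",rect(im,c,.34,.50,-.38,-.18,.008),2)
E
```

```text
grip_width: 0.0373
grip_force: 0.0
time: 20.1
position: [0.6069, 0.1041, 0.1127]
time: 20.43
position: [0.5781, 0.0343, 0.1949]
time: 20.68
position: [0.545, -0.0347, 0.1894]
time: 20.93
position: [0.5167, -0.1026, 0.1893]
time: 21.18
position: [0.4885, -0.1707, 0.1895]
time: 21.43
position: [0.4602, -0.239, 0.1898]
time: 22.02
position: [0.432, -0.3017, 0.1897]
tool_rot: [0.508, 0.861, 0.0, -0.0]
ft_force: [-0.3, 1.0, -0.2]
grip_width: 0.045
grip_force: 0.0
[ 0.43202427 -0.30170625  0.18966667] tool x 118.88571189631634
```

View pics/w6.png

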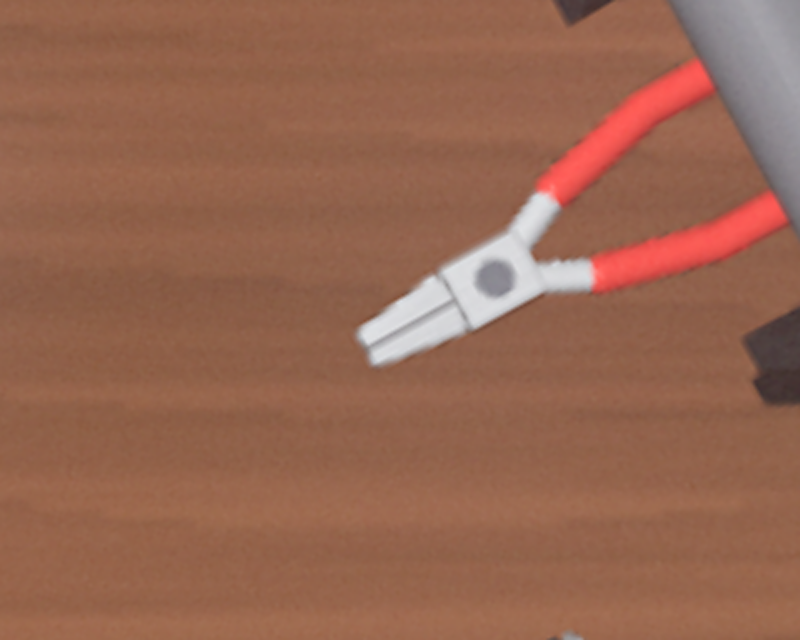

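The rectified view shows the pliers' joint circle at (495,278), which is (0.4305,-0.3038), and the jaw tip at (369,350). That gives 36 mm from joint to tip, as specified, and an angle of about 119.5°.

```bash
python3 -m inch '[-0.014,-0.029,0.4,0,0,-0.006,-0.014,-0.029,0.8,0,0,-0.006,-0.014,-0.029,1,0,0,-0.006]'|head -2
python3 -m inch '[0,0,0.4,0,0,0,0,0,0.6,0,0,0,0,0,0.7,0,0,0,0,0,0.7,0,0,0,0,0,0.7,0,0,0]'
python3 - <<'E'
from h import *
o=get_obs();p=o["position"];M=R.from_quat(o["tool_rot"]).as_matrix()
print("rem units",(M.T@(np.array([.4305,-.3038,.0245])-p)/.08).round(3))
E
```

```text
time: 22.32
position: [0.4294, -0.3033, 0.1077]
time: 22.73
position: [0.4303, -0.3048, 0.0542]
tool_rot: [0.504, 0.864, 0.0, 0.0]
ft_force: [0.6, -0.6, 0.0]
grip_width: 0.0449
grip_force: 0.0
rem units [0.009 0.008 0.372]
```

```bash
python3 -m inch '[0,0,0.2,0,0,0,0,0,0.3,0,0,0,0,0,0.36,0,0,0,0,0,0.37,0,0,0,0,0,0.37,0,0,0]'|head -4
python3 -m inch '[0,0,0,0,0,0,0,0,0,0,0,0,0,0,0,0,0,0,0,0,0,0,0,0,0,0,0,0,0,0,0,0,0,0,0,0,0,0,0,0,0,0,0,0,0,0,0,0,0,0,0,0,0,0,0,0,0,0,0,0]' 8 35
python3 -m inch '[0,0,-0.1,0,0,0,0,0,-0.4,0,0,0,0,0,-0.8,0,0,0,0,0,-1,0,0,0,0,0,-1,0,0,0]'
```

```text
time: 23.15
position: [0.43, -0.305, 0.0249]
tool_rot: [0.504, 0.864, -0.0, 0.0]
ft_force: [-0.0, 0.1, 0.3]
time: 23.98
position: [0.43, -0.305, 0.0248]
tool_rot: [0.504, 0.864, -0.0, 0.0]
ft_force: [0.7, 0.0, 3.5]
grip_width: 0.0176
grip_force: 34.9
time: 24.4
position: [0.4312, -0.3064, 0.1079]
tool_rot: [0.504, 0.864, -0.001, 0.003]
ft_force: [0.0, -0.3, -1.7]
grip_width: 0.0178
grip_force: 34.9
```

```bash
python3 -m inch '[0.2,0.1,-0.4,0,0,0.07,0.5,0.3,-0.8,0,0,0.14,0.65,0.37,-1,0,0,0.21,0.65,0.37,-1,0,0,0.28,0.65,0.37,-1,0,0,0.35,0.65,0.37,-1,0,0,0.35,0.65,0.37,-1,0,0,0.35]'|head -3
python3 -m inch '[0.47,0,0,0,0,0,0.93,0,0,0,0,0,0.93,0,0,0,0,0]'|head -2
python3 -m inch '[0.47,0,0,0,0,0,0.93,0,0,0,0,0,0.93,0,0,0,0,0]'|head -2
python3 -m inch '[0.47,0,0,0,0,0,0.93,0,0,0,0,0,0.93,0,0,0,0,0]'|head -2
python3 -m inch '[0.47,0,0,0,0,0,0.93,0,0,0,0,0,0.93,0,0,0,0,0]'|head -2
python3 -m inch '[0.47,0,0,0,0,0,0.93,0,0,0,0,0,0.93,0,0,0,0,0]'|head -2
python3 -m inch '[0.47,0,0,0,0,0,0.93,0,0,0,0,0,0.93,0,0,0,0,0,0.93,0,0,0,0,0,0.93,0,0,0,0,0]'|head -3
python3 mats.py
```

```text
time: 24.98
position: [0.4295, -0.2446, 0.1838]
tool_rot: [0.718, 0.696, -0.0, -0.001]
time: 25.23
position: [0.4293, -0.1644, 0.1831]
time: 25.48
position: [0.4323, -0.0907, 0.1834]
time: 25.73
position: [0.4357, -0.0172, 0.1837]
time: 25.98
position: [0.4393, 0.0565, 0.1839]
time: 26.23
position: [0.443, 0.1305, 0.1841]
time: 26.65
position: [0.4455, 0.2001, 0.184]
tool_rot: [0.719, 0.695, -0.001, -0.0]
[0.44545911 0.2000641  0.18396345] tool x 88.07636036137501
chisel_mat 0.77 [436. 209. 486. 293.] [6.04800e-01 1.17900e-01 1.13100e-01 6.98000e-02 8.78894e+01] pca 148.2
pliers_mat 0.69 [279.  14. 358. 155.] [4.48700e-01 3.13800e-01 1.49700e-01 8.09000e-02 8.72481e+01] pca 87.0
block_mat 0.68 [422.  37. 491. 136.] [6.01000e-01 3.10900e-01 1.00900e-01 8.54000e-02 8.58733e+01] pca 86.6
```

```bash
python3 -m inch '[0.45,0,0.2,0,0,0.011,0.89,0,0.5,0,0,0.011,0.89,0,0.6,0,0,0.011,0.89,0,0.6,0,0,0.011]'|head -2
python3 -m inch '[0.45,-0.01,0.2,0,0,0,0.89,-0.01,0.5,0,0,0,0.89,-0.01,0.7,0,0,0,0.89,-0.01,0.7,0,0,0,0.89,-0.01,0.7,0,0,0]'|head -2
python3 - <<'E'
from h import *
o=get_obs();p=o["position"];M=R.from_quat(o["tool_rot"]).as_matrix();print(M.round(3).tolist())
print("rem units",(M.T@(np.array([.450,.3425,.029])-p)/.08).round(3))
c=get_calibration("wrist");print(np.round(c["T"],3)[:3,3]);im=camera("wrist");save("w7",rect(im,c,.38,.52,.28,.42,.004),2)
E
```

```text
time: 27.23
position: [0.4468, 0.2722, 0.1345]
time: 27.65
position: [0.4505, 0.3418, 0.0803]
[[0.053, 0.999, -0.003], [0.999, -0.053, -0.002], [-0.002, -0.003, -1.0]]
rem units [ 0.009 -0.004  0.642]
[0.455 0.408 0.219]
```

View pics/w7.png

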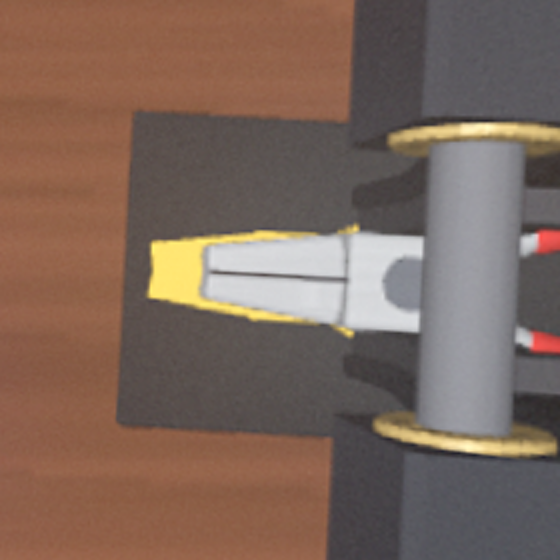

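The pliers' jaws sit centred in the silhouette (rows about 272 and 269). The tip, corrected for parallax, is at column 160 and should be at 158. Lowering.

```bash
python3 -m inch '[0.005,0,0.25,0,0,0,0.005,0,0.42,0,0,0,0.005,0,0.52,0,0,0,0.005,0,0.58,0,0,0,0.005,0,0.61,0,0,0,0.005,0,0.625,0,0,0,0.005,0,0.635,0,0,0,0.005,0,0.64,0,0,0,0.005,0,0.642,0,0,0,0.005,0,0.642,0,0,0]'|head -4
```

```text
time: 28.53
position: [0.4513, 0.3439, 0.0295]
tool_rot: [0.725, 0.688, 0.0, 0.0]
ft_force: [-0.0, -0.3, -0.5]
```

```bash
python3 -m inch '[0,0,0.005,0,0,0,0,0,0.01,0,0,0,0,0,0.01,0,0,0]'|head -4
```

```text
time: 28.78
position: [0.4513, 0.3439, 0.0288]
tool_rot: [0.725, 0.688, 0.0, 0.0]
ft_force: [-0.4, -0.8, 2.5]
```

```bash
python3 -m inch '[0,0,0,0,0,0,0,0,0,0,0,0,0,0,0,0,0,0,0,0,0,0,0,0,0,0,0,0,0,0]' 45|tail -2
python3 -m inch '[0,0,-0.4,0,0,0,0,0,-0.8,0,0,0,0,0,-1,0,0,0]' 87|head -2
python3 -m inch '[-0.4,0.02,-0.4,0,0,0,-0.8,0.04,-0.8,0,0,0,-0.95,0.045,-1,0,0,0,-0.95,0.045,-1,0,0,0]'|head -2
python3 -m inch '[-0.5,0.02,0,0,0,0,-0.95,0.045,0,0,0,0,-0.95,0.045,0,0,0,0]'|head -2
python3 -m inch '[-0.5,0.02,0,0,0,0,-0.95,0.045,0,0,0,0,-0.95,0.045,0,0,0,0]'|head -2
python3 -m inch '[-0.5,0.02,0,0,0,0,-0.95,0.045,0,0,0,0,-0.95,0.045,0,0,0,0]'|head -2
python3 -m inch '[-0.5,0.02,0,0,0,0,-0.95,0.045,0,0,0,0,-0.95,0.045,0,0,0,0]'|head -2
python3 -m inch '[-0.5,0.02,0,0,0,0,-0.95,0.045,0,0,0,0,-0.95,0.045,0,0,0,0]'|head -2
python3 -m inch '[-0.5,0.02,0,0,0,0,-0.95,0.045,0,0,0,0,-0.95,0.045,0,0,0,0,-0.95,0.045,0,0,0,0,-0.95,0.045,0,0,0,0]'|head -2
python3 - <<'E'
from h import *
o=get_obs();p=o["position"];M=R.from_quat(o["tool_rot"]).as_matrix();print(p,"tool x",np.degrees(np.arctan2(M[1,0],M[0,0])))
c=get_calibration("wrist");print(np.round(c["T"],3)[:3,3]);im=camera("wrist");save("w8",rect(im,c,.38,.51,-.17,-.02,.02),2)
for d in cut_out("wrist","block")[:2]:
    v,u=np.nonzero(d["region"]);w=to_world(c,np.c_[u,v],.02,True);print(d["conf"],np.round(d["bbox"]),cv2.minAreaRect(w.astype(np.float32)))
E
```

```text
grip_width: 0.0412
grip_force: 0.0
time: 29.45
position: [0.4523, 0.3443, 0.1108]
time: 29.78
position: [0.4527, 0.2658, 0.1924]
time: 30.03
position: [0.4495, 0.1876, 0.1878]
time: 30.28
position: [0.4501, 0.1118, 0.1877]
time: 30.53
position: [0.4508, 0.0358, 0.188]
time: 30.78
position: [0.4513, -0.0405, 0.1882]
time: 31.03
position: [0.4515, -0.1172, 0.1884]
time: 31.45
position: [0.4483, -0.1871, 0.1878]
[ 0.44828137 -0.18713134  0.18779569] tool x 86.98262213643947
[ 0.452 -0.121  0.327]
0.55 [285.  83. 335. 132.] ((0.4463230073451996, -0.09983986616134644), (0.05016213282942772, 0.05102996900677681), 86.69214630126953)
```

View pics/w8.png

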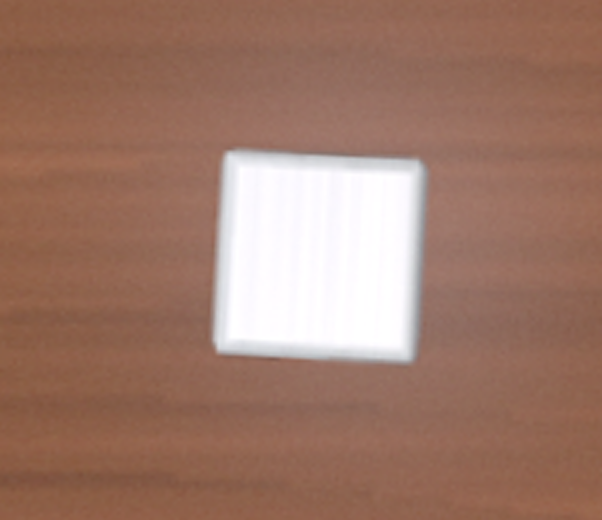

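The block sits at corners (225,152), (426,160), (412,362) and (215,352), so its centre is (0.446,-0.100), 50–52 mm wide at about 87.2°. That already matches the tool's yaw.

```bash
python3 -m inch '[0.4,-0.04,0.2,0,0,0,0.8,-0.08,0.5,0,0,0,1,-0.086,0.8,0,0,0,1,-0.086,0.8,0,0,0]'|head -2
python3 -m inch '[0.09,0,0.4,0,0,0,0.09,0,0.6,0,0,0,0.09,0,0.7,0,0,0,0.09,0,0.7,0,0,0,0.09,0,0.7,0,0,0]'
python3 - <<'E'
from h import *
o=get_obs();p=o["position"];M=R.from_quat(o["tool_rot"]).as_matrix()
print("rem units",(M.T@(np.array([.446,-.0998,.026])-p)/.08).round(3))
E
```

```text
time: 31.88
position: [0.4416, -0.1027, 0.1214]
time: 32.3
position: [0.4467, -0.1016, 0.0688]
tool_rot: [0.725, 0.688, 0.0, 0.0]
ft_force: [0.9, -0.1, -0.0]
grip_width: 0.0872
grip_force: 0.0
rem units [ 0.023 -0.01   0.535]
```

```bash
python3 -m inch '[0.015,-0.01,0.3,0,0,0,0.015,-0.01,0.45,0,0,0,0.015,-0.01,0.52,0,0,0,0.015,-0.01,0.535,0,0,0,0.015,-0.01,0.535,0,0,0]'|head -4
python3 -m inch '[0,0,0,0,0,0,0,0,0,0,0,0,0,0,0,0,0,0,0,0,0,0,0,0,0,0,0,0,0,0,0,0,0,0,0,0,0,0,0,0,0,0,0,0,0,0,0,0,0,0,0,0,0,0,0,0,0,0,0,0]' 40 50
python3 -m inch '[0,0,-0.1,0,0,0,0,0,-0.4,0,0,0,0,0,-0.8,0,0,0,0,0,-1,0,0,0,0,0,-1,0,0,0]'
```

```text
time: 32.72
position: [0.4459, -0.1006, 0.0262]
tool_rot: [0.726, 0.688, 0.0, 0.001]
ft_force: [-0.9, -0.4, 0.6]
time: 33.55
position: [0.4456, -0.1002, 0.0257]
tool_rot: [0.725, 0.688, 0.0, 0.0]
ft_force: [0.2, 0.6, 2.4]
grip_width: 0.0516
grip_force: 50.0
time: 33.97
position: [0.4467, -0.1007, 0.1083]
tool_rot: [0.725, 0.688, 0.001, 0.003]
ft_force: [0.9, -0.5, -4.1]
grip_width: 0.0512
grip_force: 50.0
```

```bash
python3 -m inch '[0.4,0.2,-0.4,0,0,0,0.8,0.4,-0.8,0,0,0,0.96,0.43,-1,0,0,0,0.96,0.43,-1,0,0,0]'|head -2
python3 -m inch '[0.5,0.2,0,0,0,0,0.96,0.43,0,0,0,0,0.96,0.43,0,0,0,0]'|head -2
python3 -m inch '[0.5,0.2,0,0,0,0,0.96,0.43,0,0,0,0,0.96,0.43,0,0,0,0]'|head -2
python3 -m inch '[0.5,0.2,0,0,0,0,0.96,0.43,0,0,0,0,0.96,0.43,0,0,0,0,0.96,0.43,0,0,0,0,0.96,0.43,0,0,0,0]'|head -3
python3 mats.py; python3 mats.py|tail -1
```

```text
time: 34.3
position: [0.487, -0.0227, 0.1886]
time: 34.55
position: [0.5246, 0.0544, 0.1845]
time: 34.8
position: [0.5635, 0.1296, 0.184]
time: 35.22
position: [0.5971, 0.1987, 0.1832]
tool_rot: [0.725, 0.689, -0.002, -0.001]
[0.59706011 0.1987206  0.18315506] tool x 87.05562440120634
chisel_mat 0.92 [302. 298. 361. 306.] [6.04600e-01 6.11000e-02 1.16000e-02 6.76000e-02 8.61082e+01] pca 176.6
pliers_mat 0.74 [148.  28. 212. 164.] [4.49500e-01 3.13000e-01 1.49000e-01 8.10000e-02 8.70797e+01] pca 86.6
block_mat 0.96 [274.  34. 360. 132.] [6.02300e-01 3.10700e-01 9.89000e-02 8.41000e-02 8.61134e+01] pca 86.7
block_mat 0.59 [276.  36. 359. 134.] [6.023e-01 3.109e-01 9.870e-02 8.340e-02 8.679e+01] pca 85.4
```

```bash
python3 -m inch '[0.35,0,0.2,0,0,0.008,0.7,0,0.5,0,0,0.008,0.7,0,0.6,0,0,0.008,0.7,0,0.6,0,0,0.008]'|head -2
python3 -m inch '[0.35,-0.01,0.2,0,0,0,0.7,-0.015,0.5,0,0,0,0.7,-0.015,0.7,0,0,0,0.7,-0.015,0.7,0,0,0,0.7,-0.015,0.7,0,0,0]'|head -2
python3 - <<'E'
from h import *
o=get_obs();p=o["position"];M=R.from_quat(o["tool_rot"]).as_matrix();print(M.round(3).tolist())
print("rem units",(M.T@(np.array([.602,.3107,.030])-p)/.08).round(3))
c=get_calibration("wrist");print(np.round(c["T"],3)[:3,3]);im=camera("wrist");save("w9",rect(im,c,.54,.67,.26,.40,.004),2)
E
```

```text
time: 36.05
position: [0.5995, 0.2561, 0.1347]
time: 36.47
position: [0.6037, 0.3103, 0.0812]
[[0.065, 0.998, -0.002], [0.998, -0.065, -0.002], [-0.002, -0.002, -1.0]]
rem units [ 0.005 -0.021  0.64 ]
[0.609 0.377 0.22 ]
```

View pics/w9.png

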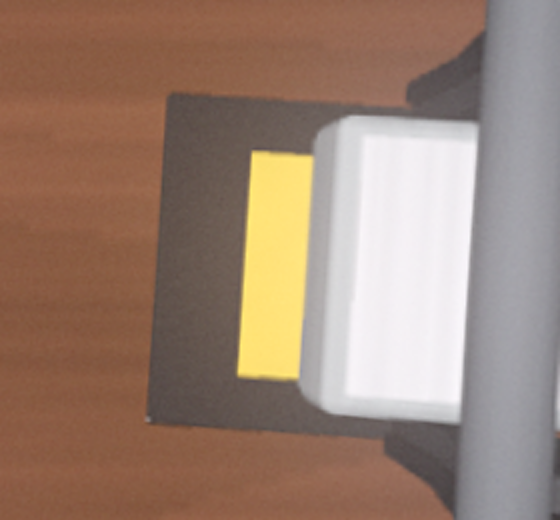

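The silhouette's far edge (rows 152–378, column 245) gives a centre of (0.602,0.311), as measured. Lowering.

```bash
python3 -m inch '[0,-0.02,0.25,0,0,0,0,-0.02,0.42,0,0,0,0,-0.02,0.52,0,0,0,0,-0.02,0.58,0,0,0,0,-0.02,0.61,0,0,0,0,-0.02,0.625,0,0,0,0,-0.02,0.632,0,0,0,0,-0.02,0.638,0,0,0,0,-0.02,0.64,0,0,0,0,-0.02,0.64,0,0,0]'|head -4
python3 -m inch '[0,0,0.005,0,0,0,0,0,0.01,0,0,0,0,0,0.01,0,0,0]'|head -4
```

```text
time: 37.35
position: [0.603, 0.3115, 0.0308]
tool_rot: [0.73, 0.684, 0.0, 0.0]
ft_force: [-0.1, 0.0, -3.7]
time: 37.6
position: [0.6028, 0.3115, 0.0298]
tool_rot: [0.73, 0.684, 0.0, 0.0]
ft_force: [0.3, -0.5, -3.4]
```

```bash
python3 -m inch '[0,0,0.005,0,0,0,0,0,0.01,0,0,0,0,0,0.01,0,0,0]'|head -4
```

```text
time: 37.85
position: [0.6028, 0.3115, 0.0298]
tool_rot: [0.73, 0.684, 0.0, 0.0]
ft_force: [-2.0, -0.1, 4.2]
```

```bash
python3 -m inch '[0,0,0,0,0,0,0,0,0,0,0,0,0,0,0,0,0,0,0,0,0,0,0,0,0,0,0,0,0,0,0,0,0,0,0,0]' 87|tail -2
python3 -m inch '[0,0,-0.2,0,0,0,0,0,-0.6,0,0,0,0,0,-1,0,0,0]'|head -2
python3 -m inch '[0,0,-0.5,0,0,0,-0.3,0,-0.9,0,0,0,-0.8,0,-1,0,0,0,-0.9,0,-1,0,0,0]'|head -2
python3 -m inch '[-0.5,0,-0.2,0,0,0,-1,0,-0.5,0,0,0,-1,0,-0.5,0,0,0]'|head -2
python3 -m inch '[-0.5,0,0,0,0,0,-1,0,0,0,0,0,-1,0,0,0,0,0]'|head -2
python3 -m inch '[-0.5,0,0,0,0,0,-1,0,0,0,0,0,-1,0,0,0,0,0]'|head -2
python3 -m inch '[-0.5,0,0,0,0,0,-1,0,0,0,0,0,-1,0,0,0,0,0]'|head -2
python3 -m inch '[-0.5,0,0,0,0,0,-1,0,0,0,0,0,-1,0,0,0,0,0]'|head -2
python3 -m inch '[-0.5,0,0,0,0,0,-1,0,0,0,0,0,-1,0,0,0,0,0,-1,0,0,0,0,0]'|head -2
python3 - <<'E'
from h import *
save("t2",camera("top")[90:280,120:350],3)
E
```

```text
grip_width: 0.0824
grip_force: 0.0
time: 38.6
position: [0.6015, 0.3109, 0.1078]
time: 38.93
position: [0.5998, 0.2359, 0.1928]
time: 39.18
position: [0.594, 0.1551, 0.2313]
time: 39.43
position: [0.5874, 0.0741, 0.2283]
time: 39.68
position: [0.5826, -0.0055, 0.2282]
time: 39.93
position: [0.5779, -0.0854, 0.2283]
time: 40.18
position: [0.5729, -0.1654, 0.2284]
time: 40.52
position: [0.5671, -0.2405, 0.2281]
```

View pics/t2.png

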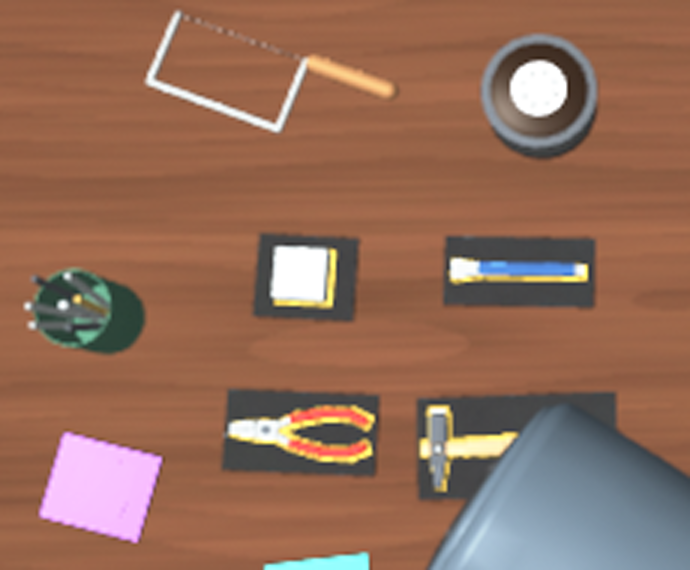

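All four lie on their mats, and the bowl and tin are untouched. The arm hides part of the hammer, and the chisel shows some yellow at its struck end, near (580,272). I'll check both closely with the wrist camera.

```bash
python3 -m inch '[0.5,-0.2,0,0,0,0,0.92,-0.3,0,0,0,0,0.92,-0.3,0,0,0,0]'|head -2
python3 -m inch '[0.5,-0.2,0,0,0,0,0.92,-0.3,0,0,0,0,0.92,-0.3,0,0,0,0]'|head -2
python3 -m inch '[0.5,-0.2,0,0,0,0,0.92,-0.3,0,0,0,0,0.92,-0.3,0,0,0,0,0.92,-0.3,0,0,0,0,0.92,-0.3,0,0,0,0]'|head -2
python3 - <<'E'
from h import *
c=get_calibration("wrist");im=camera("wrist");print(np.round(c["T"],3)[:3,3])
save("w10",rect(im,c,.36,.65,0,.21,.004),2)
w,d=pts("wrist","chisel",.014,np.array([.604,.1]));ang,s0,s1,t,wd,a,b=axis_fit(w,np.radians(88),.005,.1)
print("chisel",d["conf"],np.degrees(ang),s1-s0,a*(s1-.045)+b*t)
w,d=pts("wrist","hammer",.014,np.array([.43,.1]));ang,s0,s1,t,wd,a,b=axis_fit(w,np.radians(91),.02,.12)
print("hammer",d["conf"],np.degrees(ang),s1-s0,a*(s0+.132)+b*t)
E
python3 mats.py
```

```text
time: 40.82
position: [0.5443, -0.1559, 0.2278]
time: 41.07
position: [0.525, -0.0816, 0.2282]
time: 41.48
position: [0.5098, -0.0137, 0.229]
[0.514 0.053 0.368]
chisel 0.83 88.4538206917751 0.12837595288237708 [0.60486525 0.11983996]
hammer 0.76 90.78275504973082 0.18141773811853923 [0.43198744 0.1424883 ]
[ 0.50973913 -0.01539913  0.22873212] tool x 86.192430082593
hammer_mat 0.71 [200.   9. 294. 172.] [0.4339 0.1016 0.1007 0.1954 1.3931] pca 91.6
chisel_mat 0.81 [365.  23. 424. 145.] [6.04100e-01 9.91000e-02 1.49700e-01 7.08000e-02 8.82415e+01] pca 87.9
```

View pics/w10.png

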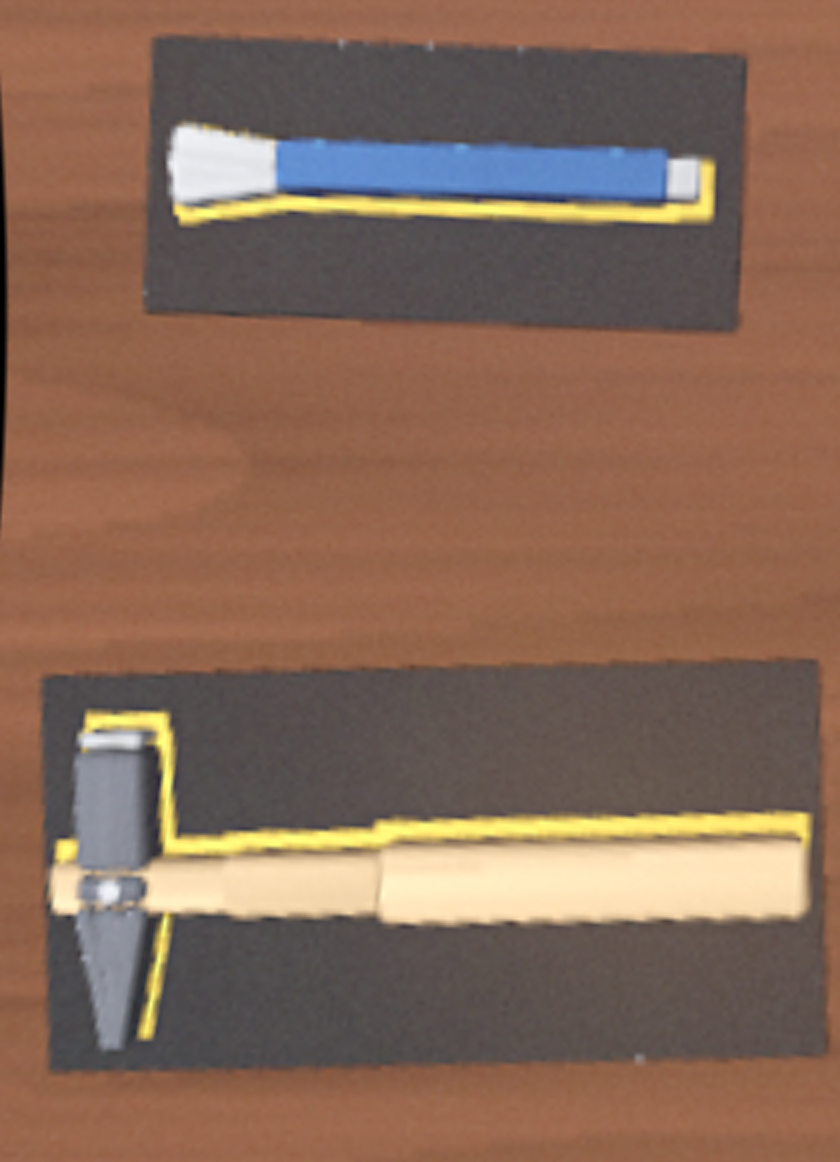

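The hammer and chisel are each within about 2 mm and 1° of true. The visible yellow is mostly parallax and the printed margin. Handing in.

```bash
python3 -c "from rig import *; print(hand_in())"
```

```text
the job is handed in; nothing more can be done
None
```

The hammer, chisel, pliers and block were laid on their own mats in that order and the job was handed in at about 42 s. A last look put the hammer and chisel within about 2 mm and 1° of true; the pliers and block were only checked in the overhead picture, and the hammer was released roughly 1 mm above its mat.

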